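# Nest the sample cups and lock the stack in the clutch clamp

### The arm

A 6-joint arm with a two-finger parallel gripper is mounted at the origin on the work surface. World frame = base frame: x ahead of the robot, y to its left, z up, the work surface at z = 0. Lengths are in mm, angles in rad, forces in N, time in s.
With the tool pointing down it reaches from about 300 to 775 mm from the base axis. Payload 14.6 kg.
Tool frame: the origin (TCP) lies on the centre line of the jaws, within the pads' length; the fingertips stand ahead of it and the grasp point (between the pads) is the TCP (manip.tip_reach is the z of the fingertips in the tool frame, in mm); z points along the fingers, y is the direction in which the jaws open and shut (so a half turn about z gives the same grasp; the last joint's range is limited). The gripper opens to 94 mm and grips with 3 to 60 N. Pads are 16 mm wide; open, the fingers measure 119 mm over their backs; the gripper's body (75 mm by 177 mm) begins 78 mm behind the grasp point.
Start: joints at [-1.413, 0.3, 1.521, -0, 1.321, -0.067], TCP at [122.595, -536.153, 192.046] pointing down, gripper open.
Joint ranges: [-3.03, 3.03], [-0.79, 2.21], [0.23, 2.52], [-1.04, 4.18], [0, 3.07], [-2.55, 2.55]. Speed limits (rad/s): [2.22, 2.22, 2.57, 3.14, 3.14, 3.14].

### API

Orientations are given as [roll, pitch, yaw] about the fixed x, y, z axes, in that order (R = Rz(yaw) Ry(pitch) Rx(roll)).
In Python, from cell import manip, camera, search_frame, masks_of, tip_of gives the robot as it stands.
- The arm moves only by the tool send_rows, never from a script. Its argument "plan" is a list of rows, each an object with "travel": the shift along the tool's x, y, z in mm, a list of three; "delta_rot": the turn, a rotation vector about the tool's x, y, z in degrees, a list of three; "fingers": the gripper's target within -1 to 1 (shut at 1, half-way at 0, fully open at -1). In form: [{"travel": [dx, dy, dz], "delta_rot": [wx, wy, wz], "fingers": fingers}, ...]. A call has 1 to 20 rows; each row shifts and turns the commanded pose from where the row before left it, along the tool's axes as they then stand; what a row does not reach is not made up. A row lasts 1/8 s, in which the tool goes at most 62.5 mm and 10.7 degrees, less where a joint would pass 70% of its speed; a pose out of reach is approached as far as the arm can. A call is refused whole if a number of a shift passes 62.5 or a number of a turn 10.7, either way. A call with a gripper value outside its range is refused whole. The fingers move at their own pace and stop on an object; "grip_force" is the grip in N (left out, the last holds). Time passes only in rows, so rows that do not move let the fingers close. It gives the time, the measured TCP pose, the force and the opening at its end, in the units of the state.
- manip.read_state(): the state, without advancing time (a new reading comes with each control period).
- camera(name): name is "side" or "top"; returns a dict with "color" (400x640x3 uint8, red, green, blue), "z_map" (400x640 float32, mm along the optical axis (not along the pixel's ray), 0 where there is no reading), "fov_y" (degrees; the focal length in pixels is half the picture's height over the tangent of half this angle, whatever the lens; pixels are square), "cx", "cy" (the principal point, pixels), "k1" (the pictures are not rectified: a ray, as slopes to the right and down, at radius r is drawn at 1 + k1 r^2 times it, then the intrinsics apply), "world_from_camera" (4x4, takes a point from camera to world coordinates). Camera axes: x right, y up, looking along -z (the intrinsics and any distortion apply to the point x, -y, -z); pixel columns grow to the right and rows downward; lengths in mm; the calibration is good to about 2 mm. A picture is of the moment at which its call begins.
- manip.sign_off(): hands the job in, once; it reports no verdict.
Trained networks look in the newest picture that a camera, given by its name, has taken for a name from the list of things; names that differ only in an ending like _2 or _b are one class to them, and where a whole thing is asked for, a point or a joint stands for the part that bears it (a point fixed in the world has none). Each returns a list of dicts, best first, with "confidence" (0 to 1); they miss things now and then, are a little off and sometimes report something else, mostly with a low value. They report only what shows in the picture. A call takes as long as a camera call. They do not tell look-alikes from the thing itself.
- search_frame(name, camera): "at" ([x, y, z] in mm, in the coordinates of the camera as it stood for that picture, good to about 4 mm: the middle of the surface that is visible of it).
- masks_of(name, camera): "region" (400x640 bool, what is visible of it).
- tip_of(name, camera): "at" ([x, y, z] in mm, in the coordinates of the camera as it stood for that picture, good to about 4 mm: a listed point, or the origin of a listed thing).
The state is a dict: "clock": time; "joints": joint angles; "qd": joint speeds; "effort": joint torques, N m; "eef_pos": TCP position; "eef_rot": TCP orientation; "wrist_force": force on the tool from outside, world axes, zero at the start; "moment": the same for the moment, N m; "finger_gap": finger opening in mm.
Only numpy, scipy, OpenCV 4.12 (cv2) and the standard library are available. Lean on these libraries where they do the work, as an engineer would, in place of code of your own. Each camera call takes 0.05 s, during which the arm holds its last target. There are 200 camera calls.

### The job

Nest the two loose steel sample cups gently, one after the other, onto the cup that stands in the bench clamp, so that all three sit fully home in one straight stack. Then turn the clamp's white cap clockwise until the swing arm bears on the bottom cup and the cap's clutch clicks round, and let go. Leave the capped jar and the metal specimen where they are.

Things in the scene. Friction and masses are not known exactly. Their poses are not given: they have to be found in the camera images.
- cup_base: Bottom cup, loose in the clamp's seat (about 1 mm of play). Plain steel stacking cup, open on top, 76 mm tall: conical foot (36 mm across below, 49 mm at height 42), a shoulder, then a straight collar 60 mm across from height 42 to the rim (wall 3 mm, mouth 54 mm). Origin: centre of the underside; z up the axis.
- cup_a: Loose cup, same shape as cup_base, about 0.16 kg, upright on the bench; same origin. Fully home in another cup its shoulder rests on the lower rim, its foot is inside, its origin 34 mm above the lower cup's origin: its whole 34 mm tall collar stays above the lower rim. Either loose cup may go on first.
- cup_b: The other loose cup, same shape, origin and nesting as cup_a, upright on the bench.
- clamp: Bench clamp fixed to the bench: grey base plate 110 (x) by 230 (y) by 10 mm. Origin: centre of the plate's underside, z up. The cup's seat lies at y = -75 mm, the post with swing arm and white cap at y = +75 mm. Two steel backstop pins, 12 mm thick, up to 74 mm above the bench, stand on the -x side of the bottom cup, below its rim.
- seat (a point): Centre of the seat on top of the base plate, 10 mm above the bench; the bottom cup's origin rests here. Axes as the clamp's.
- clamp_arm (a joint): Angle (rad) of the flat steel swing arm (165 mm long, 12 wide, 54 to 68 mm above the bench) about the vertical post. Grows as it swings clockwise seen from above, from the clamp's +x side towards the bottom cup. Starts at 0.25 to 0.85, bears on the cup's collar at about 1.16 (1.13 to 1.20). Stays where it is left.
- clamp_cap (a joint): Angle (rad) the white cap has slipped on the arm's spindle, clockwise seen from above; 0 at first. While the arm is free both turn together (0.08 N m). Once the arm bears on the cup the clutch lets go at 0.4 N m and the cap turns on alone: clicked when above 0.15. Stays where left. The grip bar is in line with the arm at 0, askew once clicked.
- cap_grip (a point): On the white cap's axis, 100 mm above the bench, where its bar is gripped. The cap is a disc 48 mm across (70 to 80 mm above the bench) with an upright grip bar 46 mm long, 14 mm thick, 80 to 114 mm above the bench, a dark line along its top. x lies along the bar, y across it, z up; the axes turn with the cap.
- jar: Bystander: amber jar with a grey lid, 52 mm across, 65 mm tall, closed. Stands in line with the loose cups. Origin: centre of the underside.
- specimen: Bystander: dark metal specimen block, 42 by 30 by 26 mm high, lying on the bench. Origin: centre of the underside.
Mind the look-alikes: they are no part of the job. Leave any turquoise look-alike of the cup_a alone.

How it is judged (in metres and radians):
On the way, in this order (a step that is already met when the one before it is completed fails the run):
1. one loose cup sits fully home in the bottom cup (((horizontal distance between cup_a and cup_base below 0.005 m and z of cup_a in the frame of cup_base between 0.031 and 0.0365 m and angle between cup_a's own z axis and vertical below 0.06 rad) or (horizontal distance between cup_b and cup_base below 0.005 m and z of cup_b in the frame of cup_base between 0.031 and 0.0365 m and angle between cup_b's own z axis and vertical below 0.06 rad))), for 0.2 s.
2. the other loose cup sits fully home on top and both are let go (((horizontal distance between cup_a and cup_base below 0.005 m and z of cup_a in the frame of cup_base between 0.031 and 0.0365 m and angle between each of cup_a, cup_b's own z axis and vertical below 0.06 rad and horizontal distance between cup_b and cup_a below 0.005 m and z of cup_b in the frame of cup_a between 0.031 and 0.0365 m) or (horizontal distance between cup_b and cup_base below 0.005 m and z of cup_b in the frame of cup_base between 0.031 and 0.0365 m and angle between each of cup_b, cup_a's own z axis and vertical below 0.06 rad and horizontal distance between cup_a and cup_b below 0.005 m and z of cup_a in the frame of cup_b between 0.031 and 0.0365 m)) and contact force between each of cup_a, cup_b and the fingers below 0.3 N), for 0.2 s.
3. the arm bears on the bottom cup and the cap's clutch has clicked round (value of joint clamp_arm above 1.1 rad and value of joint clamp_cap above 0.15 rad), for 0.1 s.
At the end, for the whole second after the job is handed in: Loose cups nested on the bottom cup in either order: origins 31 to 36.5 mm apart in height, axes within 5 mm, upright within 0.06 rad, at rest; bottom cup in its seat within 6 mm, lifted under 3 mm; clamp_arm above 1.10 (bears on it), clamp_cap above 0.15 (clicked) (all of step 3 and ((horizontal distance between cup_a and cup_base below 0.005 m and z of cup_a in the frame of cup_base between 0.031 and 0.0365 m and angle between each of cup_a, cup_b's own z axis and vertical below 0.06 rad and horizontal distance between cup_b and cup_a below 0.005 m and z of cup_b in the frame of cup_a between 0.031 and 0.0365 m) or (horizontal distance between cup_b and cup_base below 0.005 m and z of cup_b in the frame of cup_base between 0.031 and 0.0365 m and angle between each of cup_b, cup_a's own z axis and vertical below 0.06 rad and horizontal distance between cup_a and cup_b below 0.005 m and z of cup_a in the frame of cup_b between 0.031 and 0.0365 m)) and horizontal distance between cup_base and seat below 0.006 m and z of cup_base in the frame of seat below 0.003 m and angle between cup_base's own z axis and vertical below 0.06 rad and linear speed of each of cup_a, cup_b, cup_base below 0.02 m/s); the robot touches nothing.
It fails at once if the jar is moved by more than 30 mm (distance of jar from where it was at the start of the episode above 0.03 m).
It fails at once if the specimen is moved by more than 30 mm (distance of specimen from where it was at the start of the episode above 0.03 m).
It fails at once if a cup is let go above the stack and drops into it (falls free at over 0.4 m/s, a drop of about 8 mm) ((horizontal distance between cup_a and seat below 0.04 m and contact force between cup_a and the fingers below 0.3 N and linear speed of cup_a above 0.4 m/s) or (horizontal distance between cup_b and seat below 0.04 m and contact force between cup_b and the fingers below 0.3 N and linear speed of cup_b above 0.4 m/s)).
It fails at once if a cup is rammed into another (more than 40 N between cups) (contact force between any of cup_a, cup_b and cup_base above 40 N or contact force between cup_a and cup_b above 40 N).
It also fails if it takes over 64 s, if anything falls off the work surface, if the arm or the gripper's body presses on something with over 40 N, if the wrist force passes 120 N, or if a joint passes its speed limit or range.

## Working session

There is one attempt and no reset: what is moved stays moved. The work goes in short steps, Python scripts to look and compute and a tool call to move; the robot and the scene stay as the last step left them, time stands still between calls to the robot, and variables do not carry over. Pictures are saved under pics/ and viewed, about 8 in all and at most 12, crops included, and the job is handed in when it is done.

Besides the shell and the picture viewer there is one more tool, called after "Emit:" by a JSON object that holds its "fn" and its "kwargs", one argument or row to a line. send_rows: Moves the arm, as the interface text tells. Its arguments: {"type":"object","properties":{"plan":{"type":"array"},"grip_force":{"type":"number"}},"required":["plan"]}

```bash
mkdir -p pics; ls; cat > h.py <<'E'
import numpy as np, cv2
from cell import manip, camera, search_frame, masks_of, tip_of
def look(n, save=None):
    c=camera(n)
    if save: cv2.imwrite(f'pics/{save}.png', c['color'][:,:,::-1])
    return c
def w(c,p): return (c['world_from_camera']@np.r_[p,1])[:3]
def cloud(c):
    f=200/np.tan(np.radians(c['fov_y'])/2)
    v,u=np.mgrid[0:400,0:640].astype(float)
    K=np.array([[f,0,c['cx']],[0,f,c['cy']],[0,0,1]])
    x=(u-c['cx'])/f; y=(v-c['cy'])/f; a,b=x.copy(),y.copy()
    for _ in range(20):
        s=1+c['k1']*(a*a+b*b); a,b=x/s,y/s
    z=c['z_map']; P=np.stack([a*z,-b*z,-z,np.ones_like(z)],-1)@c['world_from_camera'].T
    P=P[...,:3]; P[z<=0]=np.nan
    return P
def px(c,p):
    f=200/np.tan(np.radians(c['fov_y'])/2)
    q=np.linalg.inv(c['world_from_camera'])@np.r_[p,1]
    a,b=q[0]/-q[2],-q[1]/-q[2]; s=1+c['k1']*(a*a+b*b)
    return np.array([c['cx']+f*a*s,c['cy']+f*b*s])
E
cat > a.py <<'E'
from h import *
np.set_printoptions(precision=1,suppress=True)
st=manip.read_state(); print(st['eef_pos'],st['eef_rot'],manip.tip_reach)
for n in ['top','side']:
    c=look(n,n+'0'); print(n,c['world_from_camera'][:3].tolist(),c['fov_y'],c['k1'])
    for o in ['cup_base','cup_a','cup_b','clamp','jar','specimen','cap_grip','seat']:
        print(o,[(w(c,d['at']).round(0).tolist(),px(c,w(c,d['at'])).round().tolist(),round(d['confidence'],2)) for d in tip_of(o,n)])
a,b=[cv2.imread(f'pics/{n}0.png') for n in ('top','side')]
E
python3 a.py
```

```text
pics
[ 122.5 -535.9  191.5] [-3.1 -0.   0.2] 19.0
top [[0.022147357611542948, 0.9863619118108579, -0.1630940632875866, 289.1187008956281], [-0.9997037709623926, 0.020202670416705017, -0.013572856427660826, -58.68191851350699], [-0.010092813007201506, 0.16334635299529301, 0.9865171585374167, 1343.8719751314404]] 43.22428916747073 -0.056599044685098396
cup_base [([626.0, -113.0, 13.0], [353.0, 153.0], 0.96)]
cup_a [([332.0, -342.0, -1.0], [438.0, 264.0], 0.96), ([440.0, -256.0, 4.0], [405.0, 222.0], 0.71), ([419.0, -149.0, -3.0], [365.0, 230.0], 0.64), ([446.0, -0.0, 1.0], [310.0, 218.0], 0.57)]
cup_b [([332.0, -342.0, -1.0], [438.0, 264.0], 0.96), ([440.0, -256.0, 4.0], [405.0, 222.0], 0.71), ([419.0, -149.0, -3.0], [365.0, 230.0], 0.64), ([446.0, -0.0, 1.0], [310.0, 218.0], 0.57)]
clamp []
jar [([432.0, 173.0, 2.0], [245.0, 222.0], 0.8), ([624.0, -33.0, 2.0], [323.0, 154.0], 0.62)]
specimen [([553.0, -285.0, -0.0], [416.0, 181.0], 0.66)]
cap_grip [([617.0, 39.0, 98.0], [294.0, 147.0], 0.61)]
seat [([630.0, -106.0, 6.0], [350.0, 152.0], 0.82), ([623.0, -109.0, 11.0], [351.0, 154.0], 0
[... 354 characters left out ...]
 ([440.0, -249.0, -0.0], [374.0, 189.0], 0.34)]
cup_a [([327.0, -342.0, -6.0], [426.0, 184.0], 0.87), ([444.0, -0.0, -1.0], [331.0, 252.0], 0.77), ([438.0, -255.0, 0.0], [375.0, 188.0], 0.63), ([415.0, -147.0, -3.0], [368.0, 216.0], 0.57)]
cup_b [([327.0, -342.0, -6.0], [426.0, 184.0], 0.87), ([444.0, -0.0, -1.0], [331.0, 252.0], 0.77), ([438.0, -255.0, 0.0], [375.0, 188.0], 0.63), ([415.0, -147.0, -3.0], [368.0, 216.0], 0.57)]
clamp [([620.0, -34.0, -2.0], [269.0, 218.0], 0.89)]
jar [([429.0, 167.0, -4.0], [300.0, 316.0], 0.94)]
specimen [([553.0, -285.0, -3.0], [339.0, 171.0], 0.66)]
cap_grip [([611.0, 36.0, 98.0], [252.0, 203.0], 0.56)]
seat [([635.0, -107.0, 10.0], [279.0, 195.0], 0.81)]
```

```bash
python3 - <<'E'
import cv2,numpy as np
a=cv2.imread('pics/top0.png')[120:320,200:500]; b=cv2.imread('pics/side0.png')[130:350,200:500]
a=cv2.resize(a,None,fx=1.33,fy=1.33,interpolation=3)
a=cv2.resize(cv2.imread('pics/top0.png')[120:290,200:500],(800,453),interpolation=2)
b=cv2.resize(cv2.imread('pics/side0.png')[130:350,220:500],(760,597),interpolation=2)
cv2.imwrite('pics/t1.png',a);cv2.imwrite('pics/s1.png',b)
E
```

```text
(no output)
```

View pics/t1.png

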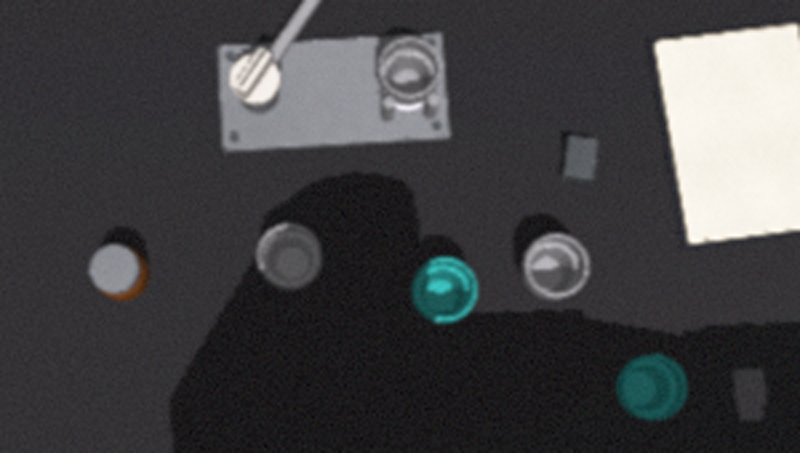

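View pics/s1.png

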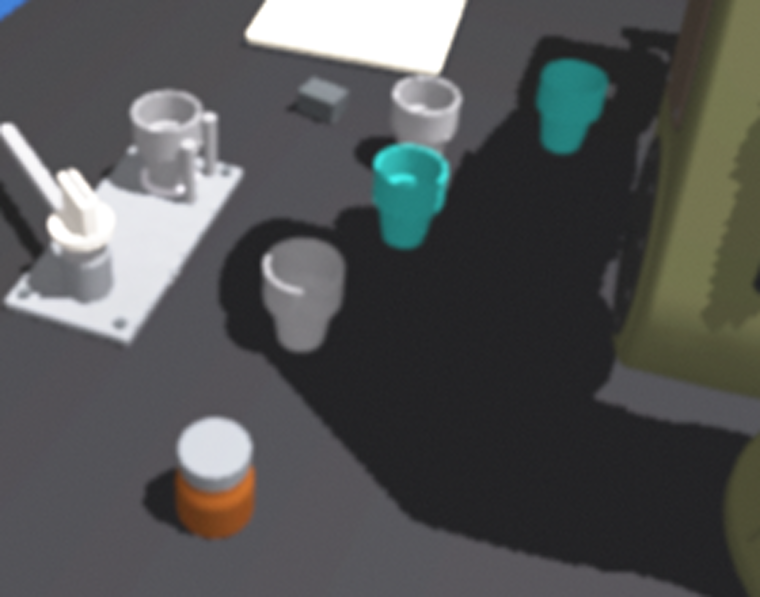

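Steel cups: the one at top px (310,218), world ≈(445,0), and the one at (405,222), ≈(440,-256). The ones at (365,230) and (438,264) are plainly turquoise, so they stay untouched. The enlarged crops confirm this. Next I refine the positions.

```bash
cat >> h.py <<'E'
from scipy.optimize import least_squares
def rim(P,xy,z,r=28.5,tol=4):
    Q=P.reshape(-1,3); Q=Q[np.isfinite(Q).all(1)]
    d=np.hypot(*(Q[:,:2]-xy).T); Q=Q[(d<40)&(abs(Q[:,2]-z)<tol)]
    c=least_squares(lambda c:np.hypot(Q[:,0]-c[0],Q[:,1]-c[1])-r,xy,loss='soft_l1').x
    q=Q[:,:2]-c; return c.round(1),len(Q),np.hypot(*q.T).mean().round(1),Q[:,2].mean().round(1)
E
cat > b.py <<'E'
from h import *
np.set_printoptions(precision=2,suppress=True)
st=manip.read_state(); print(st['eef_rot'],st['joints'],st['clock'])
for n in ['top','side']:
    c=look(n); P=cloud(c)
    for nm,xy,z in [('A',(445,0),76),('B',(440,-256),76),('base',(627,-110),86),('turq',(417,-148),76)]: print(n,nm,*rim(P,np.array(xy,float),z))
    Q=P.reshape(-1,3); Q=Q[np.isfinite(Q).all(1)]
    near=np.hypot(Q[:,0]-614,Q[:,1]-38)<45
    bar=Q[near&(Q[:,2]>106)&(Q[:,2]<122)]; m=bar[:,:2].mean(0); u=np.linalg.svd(bar[:,:2]-m)[2][0]
    print('bar',len(bar),m,bar[:,2].mean(),np.degrees(np.arctan2(u[1],u[0])), np.ptp((bar[:,:2]-m)@u))
    disc=Q[near&(abs(Q[:,2]-80)<4)]; 
    if len(disc)>5: print('disc',cv2.minEnclosingCircle(disc[:,:2].astype(np.float32)))
    d=np.hypot(Q[:,0]-614,Q[:,1]-38)
    arm=Q[(d>40)&(d<180)&(abs(Q[:,2]-68)<5)&(Q[:,1]>-60)]; m=arm[:,:2].mean(0); u=np.linalg.svd(arm[:,:2]-m)[2][0]
    print('arm',len(arm),m,np.degrees(np.arctan2(u[1],u[0])),np.ptp((arm[:,:2]-m)@u))
    pl=Q[(abs(Q[:,2]-10)<4)&(abs(Q[:,0]-620)<90)&(abs(Q[:,1]+34)<150)]
    print('plate',cv2.minAreaRect(pl[:,:2].astype(np.float32)))
E
python3 b.py
```

```text
[-3.14  0.    0.22] [-1.41  0.3   1.52 -0.    1.32 -0.07] 0.9
top A [445.1  -0.1] 77 28.2 75.4
top B [ 440.4 -251.9] 72 28.2 75.3
top base [ 627.9 -111.8] 86 28.1 85.5
top turq [ 415.9 -148.4] 81 28.3 75.7
bar 105 [615.08  37.5 ] 113.43678636714817 147.76383093779415 46.844836634612
disc ((615.967529296875, 37.97792434692383), 24.05320167541504)
arm 232 [677.48 -14.06] 170.26523583371636 322.09151606070407
plate ((615.8214721679688, -32.24766540527344), (294.0291442871094, 170.3101806640625), 88.7901840209961)
side A [445.6   3.8] 143 28.1 74.3
side B [ 440.7 -250.7] 95 28.6 74.0
side base [ 628.7 -107.7] 101 28.2 84.1
side turq [ 416.7 -144.3] 104 28.4 74.2
bar 125 [614.19  43.79] 111.73801022233539 148.46315108290912 47.81438527508969
disc ((615.99853515625, 42.097877502441406), 24.494768142700195)
arm 297 [606.48  -4.85] 174.42206062987083 328.41371322766
plate ((622.3681640625, -33.23451232910156), (110.81547546386719, 232.15196228027344), 4.677279949188232)
```

Emit:
{"fn": "send_rows", "kwargs": {
  "plan": [
    {"travel": [0,0,0],"delta_rot": [0,0,-9.64],"fingers": -1},
    {"travel": [0,0,0],"delta_rot": [0,0,-9.64],"fingers": -1},
    {"travel": [0,0,0],"delta_rot": [0,0,-9.64],"fingers": -1},
    {"travel": [0,0,0],"delta_rot": [0,0,-9.64],"fingers": -1},
    {"travel": [0,0,0],"delta_rot": [0,0,-9.64],"fingers": -1},
    {"travel": [0,0,0],"delta_rot": [0,0,-9.64],"fingers": -1},
    {"travel": [0,0,0],"delta_rot": [0,0,-9.64],"fingers": -1},
    {"travel": [0,0,0],"delta_rot": [0,0,-9.64],"fingers": -1},
    {"travel": [31.6,35.3,0],"delta_rot": [0,0,0],"fingers": -1},
    {"travel": [31.6,35.3,0],"delta_rot": [0,0,0],"fingers": -1},
    {"travel": [31.6,35.3,0],"delta_rot": [0,0,0],"fingers": -1},
    {"travel": [31.6,35.3,0],"delta_rot": [0,0,0],"fingers": -1},
    {"travel": [31.6,35.3,0],"delta_rot": [0,0,0],"fingers": -1},
    {"travel": [31.6,35.3,0],"delta_rot": [0,0,0],"fingers": -1},
    {"travel": [31.6,35.3,0],"delta_rot": [0,0,0],"fingers": -1},
    {"travel": [31.6,35.3,0],"delta_rot": [0,0,0],"fingers": -1},
    {"travel": [31.6,35.3,0],"delta_rot": [0,0,0],"fingers": -1},
    {"travel": [0,0,0],"delta_rot": [0,0,0],"fingers": -1}
  ]
}}

```text
clock: 3.25
eef_pos: [441.8, -250.0, 191.9]
eef_rot: [3.142, -0.0, 1.574]
wrist_force: [-0.4, 0.0, -0.0]
finger_gap: 94.1
```

Emit:
{"fn": "send_rows", "kwargs": {
  "plan": [
    {"travel": [-1,-1,32],"delta_rot": [0,0,0],"fingers": -1},
    {"travel": [0,0,32],"delta_rot": [0,0,0],"fingers": -1},
    {"travel": [0,0,32],"delta_rot": [0,0,0],"fingers": -1},
    {"travel": [0,0,32],"delta_rot": [0,0,0],"fingers": -1},
    {"travel": [0,0,0],"delta_rot": [0,0,0],"fingers": 1},
    {"travel": [0,0,0],"delta_rot": [0,0,0],"fingers": 1},
    {"travel": [0,0,0],"delta_rot": [0,0,0],"fingers": 1},
    {"travel": [0,0,0],"delta_rot": [0,0,0],"fingers": 1},
    {"travel": [0,0,0],"delta_rot": [0,0,0],"fingers": 1},
    {"travel": [0,0,0],"delta_rot": [0,0,0],"fingers": 1}
  ],
  "grip_force": 15
}}

```text
clock: 4.5
eef_pos: [439.3, -252.8, 64.2]
eef_rot: [3.141, 0.0, 1.571]
wrist_force: [-1.1, -1.1, 0.6]
finger_gap: 37.5
```

```bash
python3 - <<'E'
from h import *
print({k:manip.read_state()[k] for k in('finger_gap','clock','eef_pos')})
t=look('top'); s=look('side')
a=t['color'][160:290,330:490,::-1]; b=s['color'][120:260,290:470,::-1]
cv2.imwrite('pics/c.png',np.hstack([cv2.resize(a,(400,325),interpolation=2),cv2.resize(b,(400,325),interpolation=2)]))
print({k:manip.read_state()[k] for k in('finger_gap','clock')})
E
```

```text
{'finger_gap': 37.481425364588226, 'clock': 4.5, 'eef_pos': array([ 439.34882374, -252.77559142,   64.18630113])}
{'finger_gap': 29.483419409052768, 'clock': 4.6}
```

View pics/c.png

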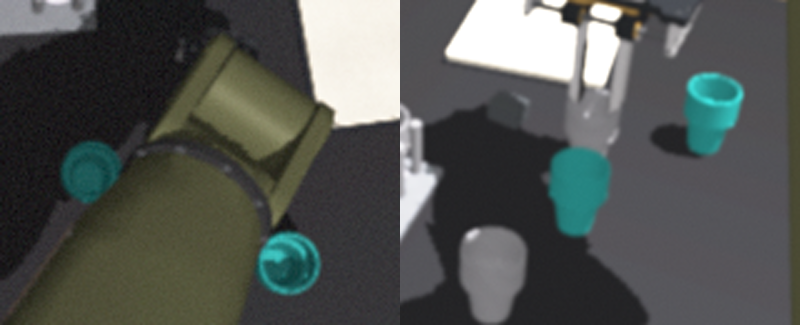

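```bash
python3 - <<'E'
from h import *
s=look('side')
cv2.imwrite('pics/c2.png',cv2.resize(s['color'][110:210,320:440,::-1],(720,600),interpolation=2))
P=cloud(s)
print(rim(P,np.array([440.,-251]),76), px(s,(439.3,-252.8,45)),px(s,(439.3,-252.8,76)),manip.read_state()['finger_gap'])
for d in tip_of('cup_b','side'): print(w(s,d['at']),d['confidence'])
E
```

```text
(array([ 440.4, -250.4]), 75, np.float64(27.4), np.float64(75.0)) [376.12799472 174.12590545] [377.46590129 163.85589756] 25.28316523499797
[ 440.30057083 -254.20453841   -0.53092525] 0.84
[442.83800348   1.70239677  -4.51865152] 0.79
[ 413.53385503 -145.05584519   -3.32479233] 0.79
```

View pics/c2.png

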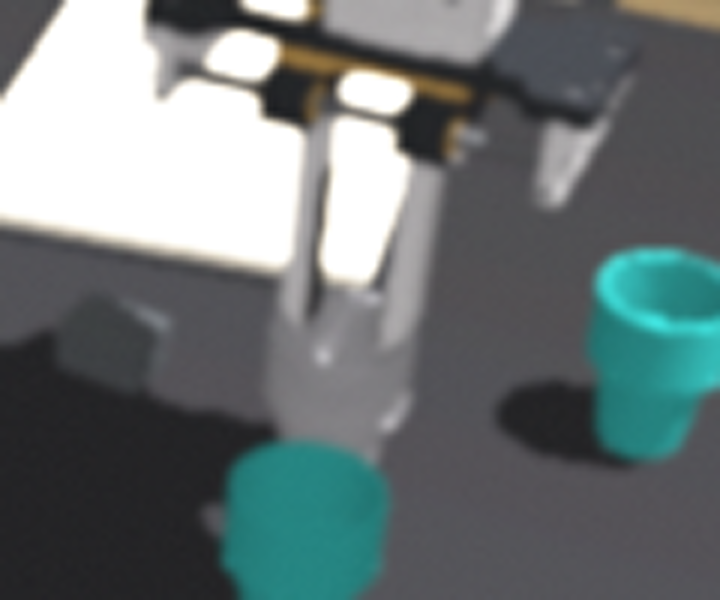

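```bash
python3 - <<'E'
from h import *
np.set_printoptions(precision=0,suppress=True,linewidth=200)
s=look('side'); P=cloud(s)
for v in range(142,182,3): print(v,[tuple(P[v,u].round().astype(int).tolist()) if np.isfinite(P[v,u,0]) else None for u in range(362,396,4)])
st=manip.read_state(); print(st['finger_gap'],st['wrist_force'],st['clock'])
E
```

```text
142 [(547, -437, 9), (535, -440, 11), (461, -241, 138), (451, -242, 141), (503, -456, 11), (494, -464, 10), (423, -242, 149), (415, -249, 147), (466, -498, -1)]
145 [(540, -419, 10), (528, -422, 12), (461, -244, 129), (451, -245, 131), (498, -440, 11), (488, -447, 10), (422, -241, 141), (415, -252, 137), (461, -481, -1)]
148 [(534, -405, 10), (522, -406, 13), (459, -240, 123), (450, -245, 123), (492, -424, 11), (483, -434, 9), (421, -243, 132), (415, -257, 126), (455, -466, -1)]
151 [(528, -389, 10), (518, -395, 10), (459, -243, 113), (452, -251, 110), (487, -410, 10), (476, -412, 13), (420, -243, 124), (415, -262, 115), (450, -448, 0)]
154 [(527, -389, 1), (515, -391, 3), (458, -241, 106), (451, -251, 102), (481, -395, 11), (428, -242, 114), (419, -243, 117), (455, -428, -1), (445, -434, -1)]
157 [(522, -378, -2), (513, -385, -3), (457, -243, 96), (451, -256, 90), (479, -391, 3), (427, -241, 107), (418, -243, 108), (450, -413, 0), (440, -418, 0)]
160 [(516, -361, 0), (507, -369, -2), (456, -242, 88), (451, -259, 80), (446, -278, 70), (426, -241, 98), (417, -244, 99), (445, -397, 0),
[... 454 characters left out ...]
, (431, -357, -1), (422, -362, -1)]
172 [(494, -305, 1), (458, -227, 61), (446, -221, 70), (437, -223, 71), (428, -226, 72), (419, -231, 72), (413, -244, 66), (426, -339, 2), (417, -349, -2)]
175 [(490, -295, -2), (457, -227, 53), (446, -222, 60), (436, -222, 63), (427, -226, 64), (420, -236, 60), (413, -248, 54), (422, -329, -1), (413, -335, -1)]
178 [(485, -283, -2), (456, -225, 46), (445, -223, 51), (435, -221, 55), (425, -224, 57), (418, -233, 53), (412, -248, 45), (418, -318, -3), (409, -325, -4)]
181 [(479, -269, -1), (459, -238, 26), (444, -223, 42), (434, -223, 45), (425, -227, 45), (417, -233, 44), (422, -296, 1), (414, -304, -2), (404, -308, -1)]
17.3675670018254 [-0.  0.  0.] 4.75
```

The depth points suggest the fingertips are about 77 mm up, at rim height. The state says 45. I'll back off upward and measure the real tip height before going on.

Emit:
{"fn": "send_rows", "kwargs": {
  "plan": [
    {"travel": [0,0,-30],"delta_rot": [0,0,0],"fingers": -1},
    {"travel": [0,0,-30],"delta_rot": [0,0,0],"fingers": -1},
    {"travel": [0,0,0],"delta_rot": [0,0,0],"fingers": -1},
    {"travel": [0,0,0],"delta_rot": [0,0,0],"fingers": -1},
    {"travel": [0,0,0],"delta_rot": [0,0,0],"fingers": -1},
    {"travel": [0,0,0],"delta_rot": [0,0,0],"fingers": -1},
    {"travel": [0,0,0],"delta_rot": [0,0,0],"fingers": -1},
    {"travel": [0,0,0],"delta_rot": [0,0,0],"fingers": -1},
    {"travel": [0,0,0],"delta_rot": [0,0,0],"fingers": -1},
    {"travel": [0,0,0],"delta_rot": [0,0,0],"fingers": -1}
  ]
}}

```text
clock: 6.0
eef_pos: [439.3, -252.8, 124.1]
eef_rot: [3.142, 0.0, 1.571]
wrist_force: [1.0, -0.3, -0.9]
finger_gap: 93.9
```

```bash
python3 - <<'E'
from h import *
s=look('side'); P=cloud(s)
st=manip.read_state(); e=st['eef_pos']; print(e,st['finger_gap'],manip.tip_reach,[x for x in dir(manip) if x[0]!='_'])
Q=P.reshape(-1,3); Q=Q[np.isfinite(Q).all(1)]
Q=Q[(abs(Q[:,0]-e[0])<70)&(abs(Q[:,1]-e[1])<15)&(Q[:,2]>82)&(Q[:,2]<330)]
for z in range(84,250,6):
    q=Q[abs(Q[:,2]-z)<3]
    if len(q): print(z,len(q),q[:,0].min().round(),q[:,0].max().round(),q[:,1].min().round(),q[:,1].max().round())
for sgn in (1,-1):
  for tz in (19,-14): print(px(s,(e[0]+sgn*53,e[1],e[2]-tz)))
cv2.imwrite('pics/d.png',cv2.resize(s['color'][90:215,310:460,::-1],(720,600),interpolation=2))
E
```

```text
[ 439.3111123  -252.75827319  124.08870424] 93.93470417324691 19.0 ['Unreachable', 'read_state', 'sign_off', 'tip_reach']
138 11 386.0 492.0 -255.0 -242.0
144 25 382.0 499.0 -255.0 -239.0
150 29 379.0 497.0 -256.0 -240.0
156 34 379.0 499.0 -260.0 -240.0
162 32 379.0 498.0 -259.0 -240.0
168 32 379.0 499.0 -259.0 -240.0
174 33 378.0 498.0 -257.0 -241.0
180 33 379.0 498.0 -259.0 -240.0
186 40 379.0 499.0 -260.0 -241.0
192 33 379.0 499.0 -262.0 -240.0
198 40 379.0 500.0 -258.0 -241.0
204 36 379.0 497.0 -259.0 -240.0
210 39 378.0 498.0 -263.0 -239.0
216 35 379.0 498.0 -262.0 -241.0
222 33 378.0 497.0 -262.0 -241.0
228 13 379.0 492.0 -257.0 -242.0
234 5 487.0 488.0 -246.0 -238.0
240 5 487.0 487.0 -264.0 -250.0
246 7 486.0 487.0 -262.0 -241.0
[358.3285615  148.35068903]
[359.4049253  136.61271518]
[399.95386167 159.54312342]
[402.00188363 147.61580105]
```

View pics/d.png

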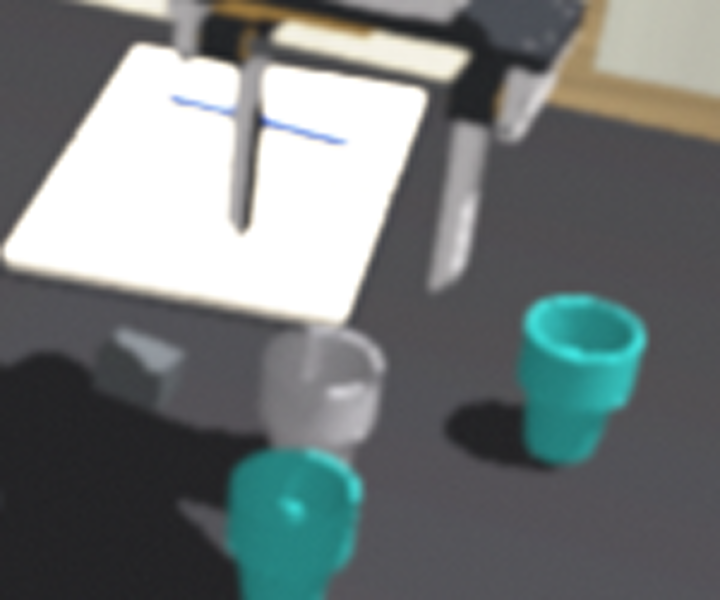

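The camera puts the fingertips at about z=138, while the reported TCP (124) with tip_reach would put them at 105. So the real tool sits about 33 mm higher than reported, while x and y agree. I'll work with tip z ≈ reported + 14.5.

Emit:
{"fn": "send_rows", "kwargs": {
  "plan": [
    {"travel": [1,1,32],"delta_rot": [0,0,0],"fingers": -1},
    {"travel": [0,0,32],"delta_rot": [0,0,0],"fingers": -1},
    {"travel": [0,0,28],"delta_rot": [0,0,0],"fingers": -1},
    {"travel": [0,0,0],"delta_rot": [0,0,0],"fingers": 1},
    {"travel": [0,0,0],"delta_rot": [0,0,0],"fingers": 1},
    {"travel": [0,0,0],"delta_rot": [0,0,0],"fingers": 1},
    {"travel": [0,0,0],"delta_rot": [0,0,0],"fingers": 1},
    {"travel": [0,0,0],"delta_rot": [0,0,0],"fingers": 1},
    {"travel": [0,0,0],"delta_rot": [0,0,0],"fingers": 1}
  ],
  "grip_force": 15
}}

```text
clock: 7.18
eef_pos: [440.8, -252.0, 32.9]
eef_rot: [3.14, 0.001, 1.571]
wrist_force: [0.1, 0.5, 7.4]
finger_gap: 59.2
```

Emit:
{"fn": "send_rows", "kwargs": {
  "plan": [
    {"travel": [0,0,-10],"delta_rot": [0,0,0],"fingers": 1},
    {"travel": [0,0,-40],"delta_rot": [0,0,0],"fingers": 1},
    {"travel": [0,0,-40],"delta_rot": [0,0,0],"fingers": 1},
    {"travel": [0,0,-20],"delta_rot": [0,0,0],"fingers": 1},
    {"travel": [23.6,31.3,0],"delta_rot": [0,0,0],"fingers": 1},
    {"travel": [23.6,31.3,0],"delta_rot": [0,0,0],"fingers": 1},
    {"travel": [23.6,31.3,0],"delta_rot": [0,0,0],"fingers": 1},
    {"travel": [23.6,31.3,0],"delta_rot": [0,0,0],"fingers": 1},
    {"travel": [23.6,31.3,0],"delta_rot": [0,0,0],"fingers": 1},
    {"travel": [23.6,31.3,0],"delta_rot": [0,0,0],"fingers": 1},
    {"travel": [0,0,0],"delta_rot": [0,0,0],"fingers": 1},
    {"travel": [0,0,0],"delta_rot": [0,0,0],"fingers": 1}
  ]
}}

```text
clock: 8.68
eef_pos: [627.6, -110.4, 142.0]
eef_rot: [-3.141, 0.0, 1.571]
wrist_force: [0.8, -0.2, -1.0]
finger_gap: 59.4
```

```bash
cat > d.py <<'E'
from h import *
import sys
xy=np.array([628.3,-108.]); zb=float(sys.argv[1])
for n in ['side','top']:
    s=look(n); P=cloud(s); Q=P.reshape(-1,3); Q=Q[np.isfinite(Q).all(1)]
    Q=Q[(np.hypot(*(Q[:,:2]-xy).T)<36)&(Q[:,2]>12)]
    for lo in np.arange(16,240,6):
        q=Q[abs(Q[:,2]-lo)<3]
        if len(q)<12: continue
        r=least_squares(lambda c:np.hypot(q[:,0]-c[0],q[:,1]-c[1])-c[2],[*xy,25],loss='soft_l1',bounds=([590,-150,8],[670,-70,60]))
        r30=least_squares(lambda c:np.hypot(q[:,0]-c[0],q[:,1]-c[1])-30,xy,loss='soft_l1')
        print(n,int(lo),len(q),r.x.round(1),r30.x.round(1),np.ptp(q[:,0]).round())
    if n=='side': cv2.imwrite(sys.argv[2],cv2.resize(s['color'][90:240,200:380,::-1],(720,600),interpolation=2))
st=manip.read_state(); print(st['eef_pos'],st['finger_gap'],st['wrist_force'],st['clock'])
E
python3 d.py 86 pics/e.png
```

```text
side 16 60 [ 628.6 -115.2   27.6] [ 628.9 -117.9] 54.0
side 22 27 [ 631.2 -119.4   29.8] [ 631.4 -119.5] 42.0
side 28 28 [ 632.  -117.6   29.5] [ 632.4 -118. ] 38.0
side 34 31 [ 629.3 -117.6   29.4] [ 629.9 -118.1] 45.0
side 40 26 [ 629.2 -116.4   29.1] [ 629.9 -117.2] 43.0
side 46 20 [ 631.9 -117.7   32.2] [ 629.5 -116.4] 33.0
side 52 59 [ 625.3 -108.4   27.4] [ 623.9 -108.5] 55.0
side 58 79 [ 627.8 -107.7   28.6] [ 627.3 -108.2] 60.0
side 64 89 [ 628.  -107.9   28.5] [ 627.  -108.1] 57.0
side 70 99 [ 627.7 -107.8   28.5] [ 627.2 -108.3] 60.0
side 76 106 [ 628.1 -107.4   28.5] [ 628.  -107.6] 59.0
side 82 99 [ 628.4 -107.6   28.1] [ 629.  -108.9] 59.0
side 88 25 [ 628.1 -107.9   28.1] [ 628.7 -109.2] 59.0
side 112 30 [ 628.4 -109.2   17.9] [ 635.6 -120.3] 30.0
side 118 32 [ 628.4 -109.7   19.2] [ 634.9 -119.6] 35.0
side 124 34 [ 628.4 -110.1   20.2] [ 634.1 -119.2] 34.0
side 130 36 [ 628.7 -110.4   21.4] [ 633.7 -118.7] 36.0
side 136 38 [ 627.7 -108.9   21.2] [ 632.9 -117.4] 36.0
side 142 32 [ 627.9 -110.3   22.5] [ 632.  -117.6] 36.0
side 148 18 [ 630.  -107.7   26.5] [ 632.2 -111.
[... 251 characters left out ...]
27.4 -108.8   28.4] [ 626.6 -109.7] 69.0
side 184 104 [ 627.9 -109.    28.4] [ 626.6 -109.7] 70.0
side 190 25 [ 628.3 -100.9   31.8] [ 629.2 -103. ] 70.0
side 196 21 [ 626.8 -105.    32.1] [ 628.4 -103.9] 69.0
side 202 20 [628.  -96.   32.3] [ 628.4 -101.2] 68.0
side 208 20 [ 627.2 -105.6   31.9] [ 628.6 -105.1] 67.0
side 214 23 [628.  -99.1  32.1] [ 629.  -101.8] 69.0
side 220 24 [ 626.8 -105.6   32.6] [ 628.8 -104.9] 69.0
side 226 23 [ 627.6 -106.6   33. ] [ 630.3 -105.5] 69.0
side 232 23 [ 627.4 -107.3   33.3] [ 630.3 -106. ] 69.0
side 238 20 [ 627.  -107.1   33.2] [ 629.6 -105. ] 69.0
[ 627.52659488 -110.79875496  142.31637631] 59.3908047413341 [ 0.14300333  0.06354825 -2.15824144] 8.775
```

View pics/e.png

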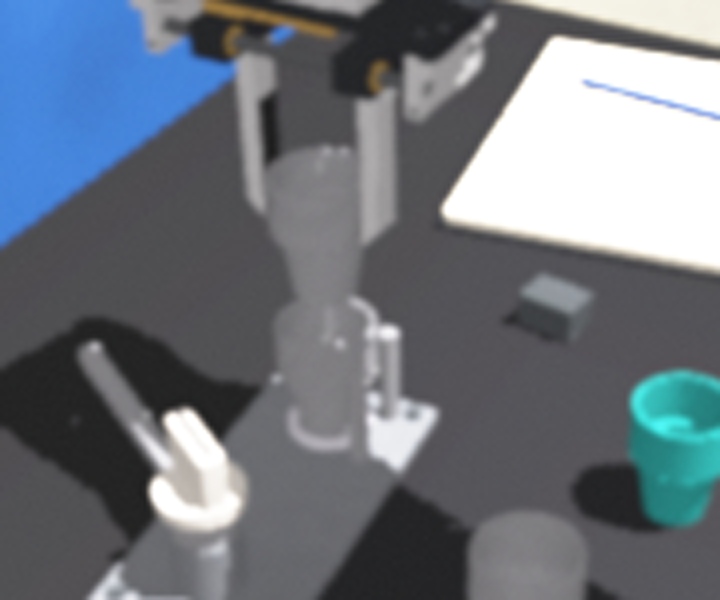

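Emit:
{"fn": "send_rows", "kwargs": {
  "plan": [
    {"travel": [1,0.3,0],"delta_rot": [0,0,0],"fingers": 1},
    {"travel": [0,0,12],"delta_rot": [0,0,0],"fingers": 1},
    {"travel": [0,0,12],"delta_rot": [0,0,0],"fingers": 1},
    {"travel": [0,0,10],"delta_rot": [0,0,0],"fingers": 1},
    {"travel": [0,0,10],"delta_rot": [0,0,0],"fingers": 1},
    {"travel": [0,0,8],"delta_rot": [0,0,0],"fingers": 1},
    {"travel": [0,0,5],"delta_rot": [0,0,0],"fingers": 1},
    {"travel": [0,0,2],"delta_rot": [0,0,0],"fingers": 1},
    {"travel": [0,0,2],"delta_rot": [0,0,0],"fingers": 1},
    {"travel": [0,0,0],"delta_rot": [0,0,0],"fingers": 1},
    {"travel": [0,0,0],"delta_rot": [0,0,0],"fingers": 1}
  ]
}}

```text
clock: 10.15
eef_pos: [628.5, -109.2, 81.3]
eef_rot: [3.141, 0.0, 1.571]
wrist_force: [0.2, 0.5, -2.3]
finger_gap: 59.1
```

Emit:
{"fn": "send_rows", "kwargs": {
  "plan": [
    {"travel": [0,0,1],"delta_rot": [0,0,0],"fingers": 1},
    {"travel": [0,0,1],"delta_rot": [0,0,0],"fingers": 1},
    {"travel": [0,0,1],"delta_rot": [0,0,0],"fingers": 1},
    {"travel": [0,0,0],"delta_rot": [0,0,0],"fingers": 1}
  ]
}}

```text
clock: 10.65
eef_pos: [628.4, -109.1, 77.9]
eef_rot: [-3.141, -0.0, 1.571]
wrist_force: [-0.6, -0.1, -2.2]
finger_gap: 59.5
```

Emit:
{"fn": "send_rows", "kwargs": {
  "plan": [
    {"travel": [0,0,0.7],"delta_rot": [0,0,0],"fingers": 1},
    {"travel": [0,0,0],"delta_rot": [0,0,0],"fingers": 1}
  ]
}}

```text
clock: 10.9
eef_pos: [628.4, -109.1, 77.3]
eef_rot: [-3.142, -0.0, 1.571]
wrist_force: [0.2, 0.2, -1.3]
finger_gap: 59.5
```

Emit:
{"fn": "send_rows", "kwargs": {
  "plan": [
    {"travel": [0,0,0.7],"delta_rot": [0,0,0],"fingers": 1},
    {"travel": [0,0,0],"delta_rot": [0,0,0],"fingers": 1}
  ]
}}

```text
clock: 11.15
eef_pos: [628.5, -109.2, 76.9]
eef_rot: [3.141, 0.0, 1.571]
wrist_force: [-1.1, 0.4, 3.4]
finger_gap: 59.6
```

Emit:
{"fn": "send_rows", "kwargs": {
  "plan": [
    {"travel": [0,0,0.5],"delta_rot": [0,0,0],"fingers": 1},
    {"travel": [0,0,0],"delta_rot": [0,0,0],"fingers": 1}
  ]
}}

```text
clock: 11.4
eef_pos: [628.6, -109.3, 76.9]
eef_rot: [3.141, 0.0, 1.571]
wrist_force: [-2.8, 0.3, 7.1]
finger_gap: 59.7
```

Contact at the expected height (lowered 65.3 mm, 65 predicted). I'll release, rise and check.

Emit:
{"fn": "send_rows", "kwargs": {
  "plan": [
    {"travel": [0,0,0],"delta_rot": [0,0,0],"fingers": -1},
    {"travel": [0,0,0],"delta_rot": [0,0,0],"fingers": -1},
    {"travel": [0,0,0],"delta_rot": [0,0,0],"fingers": -1},
    {"travel": [0,0,0],"delta_rot": [0,0,0],"fingers": -1},
    {"travel": [0,0,-20],"delta_rot": [0,0,0],"fingers": -1},
    {"travel": [0,0,-40],"delta_rot": [0,0,0],"fingers": -1},
    {"travel": [0,0,-40],"delta_rot": [0,0,0],"fingers": -1},
    {"travel": [27.5,-46,0],"delta_rot": [0,0,0],"fingers": -1},
    {"travel": [27.5,-46,0],"delta_rot": [0,0,0],"fingers": -1},
    {"travel": [27.5,-46,0],"delta_rot": [0,0,0],"fingers": -1},
    {"travel": [27.5,-46,0],"delta_rot": [0,0,0],"fingers": -1},
    {"travel": [0,0,0],"delta_rot": [0,0,0],"fingers": -1}
  ]
}}

```text
clock: 12.9
eef_pos: [442.9, 2.0, 177.9]
eef_rot: [3.139, 0.0, 1.573]
wrist_force: [0.4, -0.9, -0.5]
finger_gap: 94.0
```

```bash
python3 d.py 86 pics/f.png | grep -v "side [1-4]"; python3 - <<'E'
from h import *
for n in('side','top'):
    P=cloud(look(n)); print(n,rim(P,np.array([445.,2]),76),rim(P,np.array([628.,-109]),120))
E
```

```text
side 52 28 [ 630.2 -111.8   32.1] [ 628.9 -109.9] 45.0
side 58 42 [ 629.7 -110.5   31.2] [ 628.6 -109.4] 51.0
side 64 53 [ 629.4 -110.5   31.2] [ 628.6 -109.3] 50.0
side 70 57 [ 630.1 -111.3   31.8] [ 628.6 -109.7] 51.0
side 76 59 [ 629.1 -109.    29.8] [ 629.2 -109.2] 55.0
side 82 57 [ 629.1 -108.5   29.2] [ 629.6 -109.3] 52.0
side 88 83 [ 628.2 -107.2   27.9] [ 629.  -108.1] 54.0
side 94 94 [ 628.5 -107.4   28.3] [ 628.8 -107.8] 59.0
top 16 29 [ 637.1 -112.6   32.7] [ 634.  -111.1] 42.0
top 46 45 [ 633.1 -110.5   10.5] [ 605.6 -115. ] 25.0
top 52 62 [ 616.1 -112.2   19.2] [ 604.6 -117.1] 45.0
top 58 25 [ 622.2 -110.6   23.3] [ 618.7 -101.4] 47.0
top 64 31 [ 621.6 -110.6   24. ] [ 616.4 -108.6] 48.0
top 70 31 [ 622.1 -111.7   24.5] [ 618.4 -114.6] 52.0
top 76 43 [ 622.4 -110.    25.2] [ 619.4 -114.3] 54.0
top 82 38 [ 623.8 -110.9   25.2] [ 619.7 -110.7] 56.0
top 88 81 [ 625.5 -111.4   26.2] [ 622.6 -109.1] 57.0
top 94 37 [ 626.4 -111.7   27.9] [ 625.7 -112.6] 58.0
top 100 25 [ 626.8 -111.5   28.3] [ 626.6 -111.9] 55.0
top 106 24 [ 626.7 -111.6   28. ] [ 627.3 -110. ] 56.0
top 112 29 [ 626.9 -111.1   28.2] [ 625.8 -112.4] 57.0
top 118 79 [ 627.9 -111.5   28.3] [ 628.2 -111.9] 61.0
top 124 21 [ 627.1 -111.5   28.4] [ 626.5 -110.2] 56.0
[445.14473907   0.7882207  177.63027133] 93.83773541862728 [-0.0486219  -0.43863206 -0.50736855] 13.0
side (array([445.4,   3.8]), 140, np.float64(28.2), np.float64(74.4)) (array([ 628.6, -107.7]), 97, np.float64(28.3), np.float64(118.2))
top (array([445.,   2.]), 0, np.float64(nan), np.float64(nan)) (array([ 628. , -111.7]), 80, np.float64(28.3), np.float64(119.4))h.py:28: RuntimeWarning: Mean of empty slice.
  q=Q[:,:2]-c; return c.round(1),len(Q),np.hypot(*q.T).mean().round(1),Q[:,2].mean().round(1)
  ret = ret.dtype.type(ret / rcount)
```

Emit:
{"fn": "send_rows", "kwargs": {
  "plan": [
    {"travel": [1,0,36],"delta_rot": [0,0,0],"fingers": -1},
    {"travel": [0,0,36],"delta_rot": [0,0,0],"fingers": -1},
    {"travel": [0,0,36],"delta_rot": [0,0,0],"fingers": -1},
    {"travel": [0,0,36.5],"delta_rot": [0,0,0],"fingers": -1},
    {"travel": [0,0,0],"delta_rot": [0,0,0],"fingers": 1},
    {"travel": [0,0,0],"delta_rot": [0,0,0],"fingers": 1},
    {"travel": [0,0,0],"delta_rot": [0,0,0],"fingers": 1},
    {"travel": [0,0,0],"delta_rot": [0,0,0],"fingers": 1},
    {"travel": [0,0,0],"delta_rot": [0,0,0],"fingers": 1},
    {"travel": [0,0,0],"delta_rot": [0,0,0],"fingers": 1}
  ],
  "grip_force": 15
}}

```text
clock: 14.35
eef_pos: [445.1, 1.8, 32.6]
eef_rot: [3.14, 0.0, 1.571]
wrist_force: [-0.5, -0.5, 7.6]
finger_gap: 60.4
```

Emit:
{"fn": "send_rows", "kwargs": {
  "plan": [
    {"travel": [0,0,-10],"delta_rot": [0,0,0],"fingers": 1},
    {"travel": [0,0,-40],"delta_rot": [0,0,0],"fingers": 1},
    {"travel": [0,0,-40],"delta_rot": [0,0,0],"fingers": 1},
    {"travel": [0,0,-40],"delta_rot": [0,0,0],"fingers": 1},
    {"travel": [0,0,-14],"delta_rot": [0,0,0],"fingers": 1},
    {"travel": [-18.6,30.6,0],"delta_rot": [0,0,0],"fingers": 1},
    {"travel": [-18.6,30.6,0],"delta_rot": [0,0,0],"fingers": 1},
    {"travel": [-18.6,30.6,0],"delta_rot": [0,0,0],"fingers": 1},
    {"travel": [-18.6,30.6,0],"delta_rot": [0,0,0],"fingers": 1},
    {"travel": [-18.6,30.6,0],"delta_rot": [0,0,0],"fingers": 1},
    {"travel": [-18.3,30.4,0],"delta_rot": [0,0,0],"fingers": 1},
    {"travel": [0,0,0],"delta_rot": [0,0,0],"fingers": 1},
    {"travel": [0,0,0],"delta_rot": [0,0,0],"fingers": 1}
  ]
}}

```text
clock: 15.98
eef_pos: [627.1, -109.1, 174.6]
eef_rot: [-3.14, -0.001, 1.571]
wrist_force: [-0.2, 0.7, -2.1]
finger_gap: 59.8
```

```bash
python3 d.py 86 pics/g.png | grep -v "side [1-4][0-9] "
```

```text
side 52 29 [ 629.4 -111.6   31.6] [ 628.3 -110.2] 51.0
side 58 45 [ 629.8 -110.9   31.4] [ 629.  -109.5] 50.0
side 64 48 [ 629.6 -110.7   31.2] [ 628.6 -109.7] 49.0
side 70 59 [ 630.  -111.7   32.1] [ 628.5 -109.6] 50.0
side 76 56 [ 629.1 -109.    29.7] [ 629.3 -109.3] 54.0
side 82 55 [ 628.8 -108.2   29.3] [ 629.3 -108.9] 52.0
side 88 83 [ 628.2 -107.    28. ] [ 628.9 -107.5] 56.0
side 94 98 [ 628.5 -107.4   28.4] [ 628.8 -107.7] 58.0
side 100 94 [ 628.5 -107.5   28.5] [ 628.7 -107.8] 58.0
side 106 102 [ 628.5 -107.4   28.2] [ 628.7 -107.7] 59.0
side 112 103 [ 628.5 -107.3   28.2] [ 628.7 -108. ] 57.0
side 118 92 [ 628.4 -107.9   28.2] [ 629.  -109.2] 59.0
side 142 24 [ 627.8 -108.7   18.2] [ 632.  -121.1] 30.0
side 148 31 [ 627.6 -108.1   18.4] [ 636.4 -117. ] 25.0
side 154 36 [ 628.4 -108.5   20. ] [ 634.3 -118. ] 33.0
side 160 34 [ 627.9 -108.5   20.7] [ 633.6 -117.4] 32.0
side 166 42 [ 627.  -107.5   20.9] [ 632.4 -116.3] 38.0
side 172 43 [ 627.8 -109.    23. ] [ 631.5 -115.8] 39.0
side 178 28 [ 629.7 -110.9   26. ] [ 631.9 -114.6] 33.0
side 184 42 [ 627.9 -107.5   28.7] [ 628.3 -108.9] 48.0
side 190 89 [ 627.7 -106.7   28.4] [ 627.4 -107.9] 67.0
side 196 107 [ 627.4 -107.    28.5] [ 627.2 -107.5] 66.0
side 202 118 [ 627.3 -106.7   28.3] [ 626.2 -107.5] 67.0
side 208 129 [ 626.9 -106.8   28.3] [ 626.3 -107.5] 69.0
side 214 154 [ 627.3 -107.2   28.4] [ 626.1 -107.9] 69.0
side 220 28 [ 626.9 -108.9   31.7] [ 628.4 -107. ] 68.0
side 226 20 [ 627.  -102.9   32.3] [ 628.9 -102.9] 67.0
side 232 19 [ 627.1 -101.4   32.2] [ 628.8 -101.9] 67.0
side 238 21 [ 627.3 -103.1   32.3] [ 629.1 -102.5] 70.0
[ 627.20179326 -108.93104488  175.47881778] 60.053478032179484 [ 0.17954406 -0.67057544 -1.3187187 ] 16.075
```

Emit:
{"fn": "send_rows", "kwargs": {
  "plan": [
    {"travel": [-0.5,1.2,0],"delta_rot": [0,0,0],"fingers": 1},
    {"travel": [0,0,12],"delta_rot": [0,0,0],"fingers": 1},
    {"travel": [0,0,12],"delta_rot": [0,0,0],"fingers": 1},
    {"travel": [0,0,10],"delta_rot": [0,0,0],"fingers": 1},
    {"travel": [0,0,10],"delta_rot": [0,0,0],"fingers": 1},
    {"travel": [0,0,8],"delta_rot": [0,0,0],"fingers": 1},
    {"travel": [0,0,5],"delta_rot": [0,0,0],"fingers": 1},
    {"travel": [0,0,2],"delta_rot": [0,0,0],"fingers": 1},
    {"travel": [0,0,2],"delta_rot": [0,0,0],"fingers": 1},
    {"travel": [0,0,1],"delta_rot": [0,0,0],"fingers": 1},
    {"travel": [0,0,0],"delta_rot": [0,0,0],"fingers": 1},
    {"travel": [0,0,0],"delta_rot": [0,0,0],"fingers": 1}
  ]
}}

```text
clock: 17.58
eef_pos: [629.1, -110.0, 113.8]
eef_rot: [3.141, 0.0, 1.571]
wrist_force: [0.2, -0.4, -2.5]
finger_gap: 60.2
```

Emit:
{"fn": "send_rows", "kwargs": {
  "plan": [
    {"travel": [0,0,1],"delta_rot": [0,0,0],"fingers": 1},
    {"travel": [0,0,0],"delta_rot": [0,0,0],"fingers": 1}
  ]
}}

```text
clock: 17.82
eef_pos: [629.0, -110.0, 112.6]
eef_rot: [-3.141, -0.0, 1.571]
wrist_force: [-0.1, 0.7, -1.3]
finger_gap: 60.4
```

Emit:
{"fn": "send_rows", "kwargs": {
  "plan": [
    {"travel": [0,0,0.8],"delta_rot": [0,0,0],"fingers": 1},
    {"travel": [0,0,0],"delta_rot": [0,0,0],"fingers": 1}
  ]
}}

```text
clock: 18.08
eef_pos: [629.0, -110.0, 111.8]
eef_rot: [-3.141, -0.0, 1.571]
wrist_force: [-1.0, -0.5, -1.2]
finger_gap: 60.2
```

Emit:
{"fn": "send_rows", "kwargs": {
  "plan": [
    {"travel": [0,0,0.6],"delta_rot": [0,0,0],"fingers": 1},
    {"travel": [0,0,0],"delta_rot": [0,0,0],"fingers": 1}
  ]
}}

```text
clock: 18.32
eef_pos: [629.0, -110.0, 111.2]
eef_rot: [-3.142, -0.0, 1.571]
wrist_force: [0.3, -0.7, -1.5]
finger_gap: 60.3
```

Emit:
{"fn": "send_rows", "kwargs": {
  "plan": [
    {"travel": [0,0,0.5],"delta_rot": [0,0,0],"fingers": 1},
    {"travel": [0,0,0],"delta_rot": [0,0,0],"fingers": 1}
  ]
}}

```text
clock: 18.58
eef_pos: [629.0, -110.0, 110.8]
eef_rot: [3.142, 0.0, 1.571]
wrist_force: [-0.5, -0.1, -1.4]
finger_gap: 60.5
```

Emit:
{"fn": "send_rows", "kwargs": {
  "plan": [
    {"travel": [0,0,0.5],"delta_rot": [0,0,0],"fingers": 1},
    {"travel": [0,0,0],"delta_rot": [0,0,0],"fingers": 1}
  ]
}}

```text
clock: 18.82
eef_pos: [629.1, -110.0, 110.7]
eef_rot: [3.141, 0.0, 1.571]
wrist_force: [-1.7, 0.1, 4.3]
finger_gap: 60.3
```

Emit:
{"fn": "send_rows", "kwargs": {
  "plan": [
    {"travel": [0,0,0.5],"delta_rot": [0,0,0],"fingers": 1},
    {"travel": [0,0,0],"delta_rot": [0,0,0],"fingers": 1}
  ]
}}

```text
clock: 19.08
eef_pos: [629.2, -110.1, 110.7]
eef_rot: [3.141, 0.0, 1.571]
wrist_force: [-3.2, -0.4, 8.6]
finger_gap: 60.1
```

Emit:
{"fn": "send_rows", "kwargs": {
  "plan": [
    {"travel": [0,0,0],"delta_rot": [0,0,0],"fingers": -1},
    {"travel": [0,0,0],"delta_rot": [0,0,0],"fingers": -1},
    {"travel": [0,0,0],"delta_rot": [0,0,0],"fingers": -1},
    {"travel": [0,0,0],"delta_rot": [0,0,0],"fingers": -1},
    {"travel": [0,0,-15],"delta_rot": [0,0,0],"fingers": -1},
    {"travel": [0,0,-30],"delta_rot": [0,0,0],"fingers": -1},
    {"travel": [0,0,-30],"delta_rot": [0,0,0],"fingers": -1},
    {"travel": [37.5,-3.3,0],"delta_rot": [0,0,0],"fingers": -1},
    {"travel": [37.5,-3.3,0],"delta_rot": [0,0,0],"fingers": -1},
    {"travel": [37.5,-3.3,0],"delta_rot": [0,0,0],"fingers": -1},
    {"travel": [37.5,-3.3,0],"delta_rot": [0,0,0],"fingers": 0},
    {"travel": [0,0,0],"delta_rot": [0,0,-9.7],"fingers": 0},
    {"travel": [0,0,0],"delta_rot": [0,0,-9.7],"fingers": 0},
    {"travel": [0,0,0],"delta_rot": [0,0,-9.7],"fingers": 0},
    {"travel": [0,0,0],"delta_rot": [0,0,-9.7],"fingers": 0},
    {"travel": [0,0,0],"delta_rot": [0,0,-9.7],"fingers": 0},
    {"travel": [0,0,0],"delta_rot": [0,0,-9.7],"fingers": 0},
    {"travel": [0,0,0],"delta_rot": [0,0,0],"fingers": 0}
  ]
}}

```text
clock: 21.32
eef_pos: [616.0, 40.0, 185.8]
eef_rot: [3.141, 0.001, 2.586]
wrist_force: [0.1, 0.0, 0.2]
finger_gap: 46.8
```

```bash
python3 - <<'E'
from h import *
for n in('side','top'):
    s=look(n); P=cloud(s); print(n,rim(P,np.array([628.,-109]),154),rim(P,np.array([628.,-109]),110))
    Q=P.reshape(-1,3); Q=Q[np.isfinite(Q).all(1)]
    bar=Q[(np.hypot(Q[:,0]-614,Q[:,1]-40)<35)&(Q[:,2]>104)&(Q[:,2]<119)]
    if len(bar)>9: print('bar',len(bar),cv2.minAreaRect(bar[:,:2].astype(np.float32)))
    if n=='side': cv2.imwrite('pics/h.png',cv2.resize(s['color'][90:250,190:370,::-1],(675,600),interpolation=2))
st=manip.read_state(); print(st['eef_pos'],st['eef_rot'],st['joints'],st['finger_gap'],st['clock'])
E
```

```text
side (array([ 628.9, -108.1]), 100, np.float64(28.2), np.float64(152.3)) (array([ 628.4, -107.7]), 79, np.float64(28.7), np.float64(110.0))
bar 133 ((616.0399780273438, 41.617401123046875), (14.321379661560059, 47.965267181396484), 58.556583404541016)
top (array([ 628.3, -111.8]), 106, np.float64(28.3), np.float64(153.8)) (array([ 621.7, -107.8]), 50, np.float64(26.1), np.float64(109.7))
[615.90064435  40.0475987  185.40818198] [3.14121006e+00 5.73022925e-04 2.58251352e+00] [ 5.58903205e-03  4.55467743e-01  1.32398830e+00  1.69263049e-05
  1.36144780e+00 -1.00613179e+00] 46.8639098973647 21.425
```

View pics/h.png

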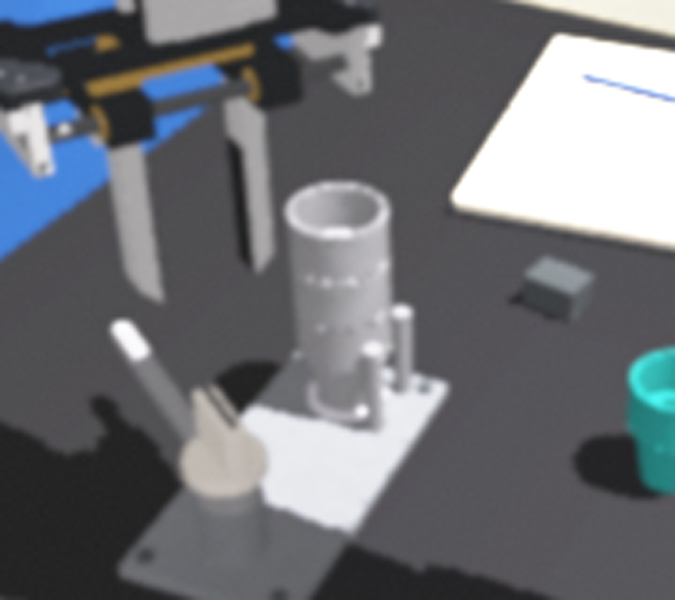

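Top cup home (rims 34 mm apart, straight stack with closed seams). Now I grip the cap bar.

Emit:
{"fn": "send_rows", "kwargs": {
  "plan": [
    {"travel": [0,0,30],"delta_rot": [0,0,-0.5],"fingers": 0},
    {"travel": [0,0,30],"delta_rot": [0,0,0],"fingers": 0},
    {"travel": [0,0,30],"delta_rot": [0,0,0],"fingers": 0},
    {"travel": [0,0,25],"delta_rot": [0,0,0],"fingers": 0},
    {"travel": [0,0,0],"delta_rot": [0,0,0],"fingers": 1},
    {"travel": [0,0,0],"delta_rot": [0,0,0],"fingers": 1},
    {"travel": [0,0,0],"delta_rot": [0,0,0],"fingers": 1},
    {"travel": [0,0,0],"delta_rot": [0,0,0],"fingers": 1},
    {"travel": [0,0,0],"delta_rot": [0,0,0],"fingers": 1},
    {"travel": [0,0,0],"delta_rot": [0,0,0],"fingers": 1}
  ],
  "grip_force": 30
}}

```text
clock: 22.68
eef_pos: [616.0, 39.7, 70.7]
eef_rot: [-3.142, 0.001, 2.595]
wrist_force: [-4.0, -3.0, 6.4]
finger_gap: 13.9
```

Emit:
{"fn": "send_rows", "kwargs": {
  "plan": [
    {"travel": [0,0,0],"delta_rot": [0,0,0],"fingers": 1},
    {"travel": [0,0,0],"delta_rot": [0,0,5],"fingers": 1},
    {"travel": [0,0,0],"delta_rot": [0,0,5],"fingers": 1},
    {"travel": [0,0,0],"delta_rot": [0,0,5],"fingers": 1},
    {"travel": [0,0,0],"delta_rot": [0,0,5],"fingers": 1},
    {"travel": [0,0,0],"delta_rot": [0,0,5],"fingers": 1},
    {"travel": [0,0,0],"delta_rot": [0,0,0],"fingers": 1}
  ],
  "grip_force": 50
}}

```text
clock: 23.55
eef_pos: [616.1, 39.9, 70.7]
eef_rot: [3.141, 0.001, 2.157]
wrist_force: [-1.3, -1.3, 5.3]
finger_gap: 13.8
```

```bash
python3 -c "
from h import *
s=manip.read_state();print(s['wrist_force'],s['moment'],s['eef_rot'],s['eef_pos'])"
```

```text
[-1.29729287 -1.34245121  5.32196284] [-0.42908127  0.28291422 -0.12825943] [3.14082687e+00 8.26564158e-04 2.15730279e+00] [616.09322361  39.85311123  70.72302571]
```

Moment about z is low, so the arm is still free. I keep turning slowly.

Emit:
{"fn": "send_rows", "kwargs": {
  "plan": [
    {"travel": [0,0,0],"delta_rot": [0,0,3],"fingers": 1},
    {"travel": [0,0,0],"delta_rot": [0,0,3],"fingers": 1},
    {"travel": [0,0,0],"delta_rot": [0,0,3],"fingers": 1},
    {"travel": [0,0,0],"delta_rot": [0,0,3],"fingers": 1},
    {"travel": [0,0,0],"delta_rot": [0,0,0],"fingers": 1}
  ]
}}

```text
clock: 24.18
eef_pos: [616.2, 39.9, 70.7]
eef_rot: [3.14, 0.001, 1.948]
wrist_force: [-1.8, -1.9, 4.9]
finger_gap: 13.3
```

```bash
python3 -c "
from h import *
s=manip.read_state();print(s['wrist_force'],s['moment'],s['eef_rot'],s['eef_pos'],s['finger_gap'])"
```

```text
[-1.76998331 -1.87143371  4.93590283] [-0.4015352   0.20718158 -0.10361078] [3.14044384e+00 7.27838070e-04 1.94846320e+00] [616.1953764   39.89140806  70.73955373] 13.284477284019381
```

Emit:
{"fn": "send_rows", "kwargs": {
  "plan": [
    {"travel": [0,0,0],"delta_rot": [0,0,3],"fingers": 1},
    {"travel": [0,0,0],"delta_rot": [0,0,3],"fingers": 1},
    {"travel": [0,0,0],"delta_rot": [0,0,3],"fingers": 1},
    {"travel": [0,0,0],"delta_rot": [0,0,3],"fingers": 1},
    {"travel": [0,0,0],"delta_rot": [0,0,3],"fingers": 1},
    {"travel": [0,0,0],"delta_rot": [0,0,0],"fingers": 1}
  ]
}}

```text
clock: 24.92
eef_pos: [616.3, 39.9, 70.7]
eef_rot: [3.14, 0.001, 1.688]
wrist_force: [-1.1, -1.8, 5.4]
finger_gap: 14.0
```

```bash
python3 -c "
from h import *
s=manip.read_state();print(s['wrist_force'],s['moment'],s['eef_rot'],s['eef_pos'],s['finger_gap'])"
```

```text
[-1.11753152 -1.8227763   5.37668819] [-0.46630192  0.08318302  0.18113413] [3.14005554e+00 5.03866179e-04 1.68786481e+00] [616.28641044  39.90395641  70.70930156] 13.981882046913332
```

```bash
python3 - <<'E'
from h import *
s=look('side'); P=cloud(s)
Q=P.reshape(-1,3); Q=Q[np.isfinite(Q).all(1)]
arm=Q[(abs(Q[:,2]-66)<4)&(Q[:,1]<12)&(Q[:,1]>-75)&(Q[:,0]>600)&(Q[:,0]<720)]
vx,vy,x,y=cv2.fitLine(arm[:,:2].astype(np.float32),cv2.DIST_HUBER,0,.01,.01).ravel(); print(len(arm),np.degrees(np.arctan2(vy,vx)),x,y)
print(rim(P,np.array([628.,-109]),154))
cv2.imwrite('pics/i.png',cv2.resize(s['color'][90:250,190:370,::-1],(675,600),interpolation=2))
E
```

```text
88 -66.27342 643.5629 -44.490288
(array([ 628.6, -108.5]), 75, np.float64(28.2), np.float64(152.2))
```

View pics/i.png

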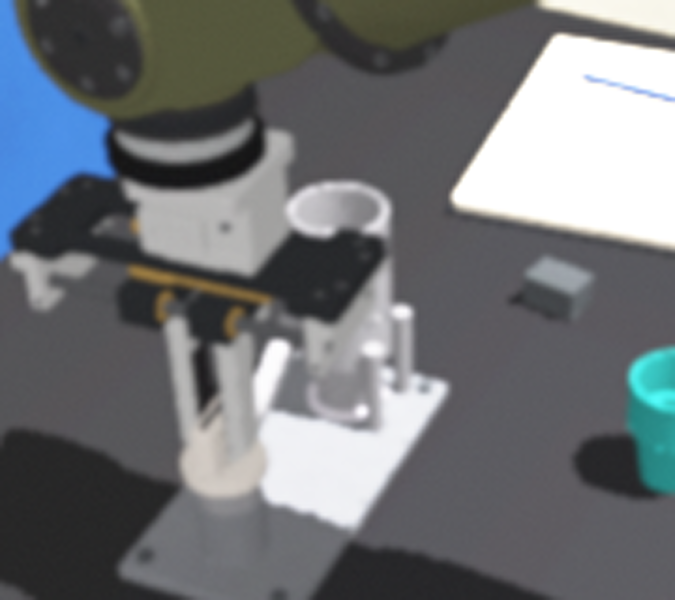

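Emit:
{"fn": "send_rows", "kwargs": {
  "plan": [
    {"travel": [0,0,0],"delta_rot": [0,0,3],"fingers": 1},
    {"travel": [0,0,0],"delta_rot": [0,0,3],"fingers": 1},
    {"travel": [0,0,0],"delta_rot": [0,0,0],"fingers": 1},
    {"travel": [0,0,0],"delta_rot": [0,0,0],"fingers": 0},
    {"travel": [0,0,0],"delta_rot": [0,0,0],"fingers": 0},
    {"travel": [0,0,0],"delta_rot": [0,0,0],"fingers": 0},
    {"travel": [0,0,0],"delta_rot": [0,0,0],"fingers": 0},
    {"travel": [0,0,-30],"delta_rot": [0,0,0],"fingers": 0},
    {"travel": [0,0,-40],"delta_rot": [0,0,0],"fingers": 0},
    {"travel": [0,0,-40],"delta_rot": [0,0,0],"fingers": 0},
    {"travel": [0,0,0],"delta_rot": [0,0,0],"fingers": 0},
    {"travel": [0,0,0],"delta_rot": [0,0,0],"fingers": 0}
  ]
}}

```text
clock: 26.48
eef_pos: [615.5, 40.0, 178.9]
eef_rot: [-3.14, -0.0, 1.583]
wrist_force: [-1.0, 0.1, -0.1]
finger_gap: 47.1
```

```bash
python3 - <<'E'
from h import *
for n in('side','top'):
    s=look(n); P=cloud(s); print(n,[rim(P,np.array([628.,-109]),z) for z in ((154,) if n=='top' else (154,110,76))])
    Q=P.reshape(-1,3); Q=Q[np.isfinite(Q).all(1)]
    bar=Q[(np.hypot(Q[:,0]-615,Q[:,1]-40)<35)&(Q[:,2]>104)&(Q[:,2]<119)]
    if len(bar)>9: print('bar',len(bar),cv2.minAreaRect(bar[:,:2].astype(np.float32)))
    arm=Q[(abs(Q[:,2]-66)<4)&(Q[:,1]<12)&(Q[:,1]>-75)&(Q[:,0]>600)&(Q[:,0]<720)]
    if len(arm)>9:
        vx,vy,x,y=cv2.fitLine(arm[:,:2].astype(np.float32),cv2.DIST_HUBER,0,.01,.01).ravel(); print('arm',len(arm),np.degrees(np.arctan2(vy,vx)))
    for o in ('jar','specimen'): print(o,[w(s,d['at']).round().tolist() for d in tip_of(o,n)])
    if n=='side': cv2.imwrite('pics/j.png',cv2.resize(s['color'][90:250,190:370,::-1],(675,600),interpolation=2))
st=manip.read_state(); print(st['eef_pos'],st['wrist_force'],st['finger_gap'],st['clock'])
E
```

```text
side [(array([ 629.2, -108.3]), 107, np.float64(28.1), np.float64(152.0)), (array([ 628.7, -107.6]), 80, np.float64(28.6), np.float64(109.9)), (array([ 627.5, -108.2]), 86, np.float64(29.7), np.float64(75.8))]
bar 148 ((615.6851806640625, 41.51360321044922), (45.94862747192383, 14.639959335327148), 89.00137329101562)
arm 105 -67.936325
jar [[427.0, 169.0, -2.0]]
specimen [[552.0, -283.0, -1.0]]
top [(array([ 628.5, -112. ]), 101, np.float64(28.1), np.float64(153.4))]
arm 118 -70.931175
jar [[630.0, -109.0, 9.0]]
specimen [[554.0, -285.0, -1.0]]
[615.62339728  40.04055426 179.09334456] [-0.24450238  0.93210516  0.06337973] 46.81065945673526 26.775
```

View pics/j.png

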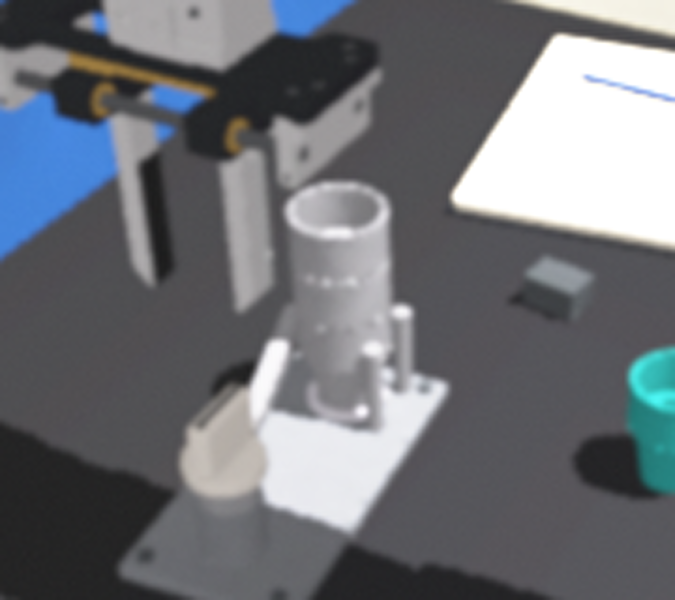

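```bash
python3 -c "
from h import *
print(manip.sign_off())"
```

```text
the job is handed in; nothing more can be done
None
```

I nested both loose steel cups on the clamped cup and turned the cap clockwise until its clutch slipped. Then I let go, backed off and handed the job in at about 27 s. No verdict is reported back.

**Last checks:**
- **Stack:** The rim rose 34 mm with each cup. The axes agree within about 1 mm, and the stack stands straight with closed seams.
- **Contact:** Wrist force stayed below about 9 N at both landings.
- **Clamp:** The arm lies on the bottom cup's collar, at about -66° to -71° in world axes. The bar is at -91°, so the cap has slipped about 0.35 rad, against the 0.15 needed.
- **Robot:** The gripper is clear above the cap, with wrist force near zero.
- **Bystanders:** The jar and the specimen are within about 2 mm of where they started. I left both turquoise look-alike cups alone.

**What disagreed:**
- **Tool height:** The reported tool height was about 33 mm lower than the cameras showed. My first grasp closed on air above the cup. I corrected for this from the depth images.
- **Cameras:** The two cameras differed by about 4 mm in y, so I aligned the cups by relative measurements within one camera.
- **False detection:** In the last top view the network reported a jar at the stack. That is a false detection, since the side view shows the jar in its place.

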